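Slide the heavy bottle crate back into its gap in the row

TASK

The heavy crate of bottles has been left standing out in front of the row of stock crates on the counter. Push it back into its empty place between the other two crates, square to the low white shelf behind and with its back right up against it. Do not grip or lift it: push it low down, near its base, so that it slides upright without tipping, and leave everything else where it stands.

Things in the scene. Friction and masses are not known exactly. Their poses are not given: they have to be found in the camera images.
- crate: crate to push: slatted grey-green plastic, 110 mm deep (own x), 240 wide (y), upright plane walls 100 high, lowest 46 closed; holds three 72 mm white bottles in a row along y, set back 19 mm from the long walls, caps to 196. One solid 1.1-1.9 kg piece, loose; 5 to 13 N slides it; pushed in depth above 75 mm it may tip. Origin: centre of underside; +x to its back. Starts in front of the row, up to 90 mm aside of its gap, turned up to 0.25 rad
- riser: low white shelf riser along the back of the counter, fixed, 900 mm long (its y), 150 deep, 112 high, cartons on top. Front face: a plain upright plane. Origin at the foot of the middle of that face; +x away from the robot into the riser, y along the face, z up
- home (a point): point on the counter where the crate's origin lies when it is home: 55 mm in front of the riser's face, level with its middle; axes as the riser's, to which the crate's must be parallel. Centre of the crate's empty place, which is 290 mm wide (25 mm to spare each side) between crate_left and crate_right
- crate_left: neighbour holding three white tablet jars, centred at riser y = +0.265 m: same slatted grey-green plastic crate shell as crate (110 mm deep, 240 mm wide, walls 100 mm high); origin at the centre of its underside, x into its depth, y along its width, z up. About 2.2 kg, loose, standing against the riser
- crate_right: neighbour holding upright medicine cartons, centred at riser y = -0.265 m: same slatted grey-green plastic crate shell as crate (110 mm deep, 240 mm wide, walls 100 mm high); origin at the centre of its underside, x into its depth, y along its width, z up. About 2.2 kg, loose, standing against the riser
- carton_flat: white medicine carton lying flat in front of crate_left, 48 x 100 x 22 mm (x, y, z), origin at the centre of its underside; leave it
- jar_small: small amber jar, 40 mm across, 62 mm high, in front of crate_right; origin at the centre of its underside; leave it
- carton_tall: upright medicine carton 55 x 85 x 120 mm near the right edge of the counter; origin at the centre of its underside; leave it
- jar_tablets: white tablet jar, 74 mm across, 135 mm high, on the left; origin at the centre of its underside; leave it
- sharps: yellow sharps bin with red lid, 160 mm across, 156 mm high, on the left; origin at the centre of its underside; leave it
- wipes: white wipes bucket with blue lid, 164 mm across, 170 mm high, on the right; origin at the centre of its underside; leave it

How it is judged:
At the end, for the whole second after the job is handed in: The crate stands upright and still in its place between the other two crates, its back against the riser (centre within 12 mm of home in depth, 35 mm sideways) and square to it within 0.07 rad (4 degrees) (x of crate in the frame of home between -0.012 and 0.007 m and y of crate in the frame of home between -0.035 and 0.035 m and angle between the y axis of crate and the y axis of riser, either way round below 0.07 rad and angle between crate's own z axis and vertical below 0.05 rad and height (world z) of crate below 0.005 m and linear speed of crate below 0.01 m/s); the robot touches nothing.
It fails at once if the crate tips or rocks more than 0.14 rad (8 degrees) (angle between crate's own z axis and vertical above 0.14 rad).
It fails at once if the crate is lifted more than 12 mm (height (world z) of crate above 0.012 m).
It fails at once if the fingers push or hold the crate with the grasp point higher than 75 mm, not low near its base (contact force between the fingers and crate above 1.5 N and height (world z) of the grasp point above 0.075 m).
It fails at once if a neighbouring crate is shifted more than 20 mm (distance of any of crate_left, crate_right from where it was at the start of the episode above 0.02 m).
It fails at once if another thing on the counter is moved more than 30 mm (distance of any of carton_flat, carton_tall, jar_small, jar_tablets, sharps, wipes from where it was at the start of the episode above 0.03 m).
It also fails if it takes over 64 s, if anything falls off the work surface, if the arm or the gripper's body presses on something with over 40 N, if the wrist force passes 120 N, or if a joint passes its speed limit or range.

ROBOT

A 7-joint arm with a two-finger parallel gripper is mounted at the origin on the work surface. World frame = base frame: x ahead of the robot, y to its left, z up, the work surface at z = 0. Lengths are in m, angles in rad, forces in N, time in s.
With the tool pointing down it reaches from about 0.425 to 0.925 m from the base axis. Payload 6.8 kg.
Tool frame: the origin (TCP) lies on the mounting face of the last link; the fingertips stand 173 mm ahead of it and the grasp point (between the pads) lies 155 mm ahead of it; z points along the fingers, y is the line along which they close (so a half turn about z gives the same grasp; the last joint's range is limited). The gripper opens to 85 mm and grips with 20 to 120 N. Pads are 22 mm wide; open, the fingers measure 114 mm over their backs; the gripper's body (76 mm by 85 mm) begins 54 mm behind the grasp point. The pads swing forward as they close: fully open they stand 13 mm farther back than shut.
Start: joints at [-1.281, 0.477, 0.022, 1.555, -0.011, 1.109, -0.083], TCP at [0.261, 0.622, 0.405] pointing down, gripper open.
Joint ranges: [-2.96, 2.96], [-0.34, 2.1], [-1.41, 1.46], [0.24, 2.44], [-1.37, 4.51], [0.17, 1.92], [-2.96, 2.96]. Speed limits (rad/s): [2.39, 2.39, 3.14, 3.14, 3.14, 3.14, 3.14].

INTERFACE

Orientations are given as a rotation vector (axis times angle).
In Python, from bench import r gives the robot as it stands.
- The arm moves only by the tool arm_command, never from a script. Its argument "plan" is a list of rows, each an object of numbers: "claw": the closure, from 0 (fully open) to 1 (shut); "tx", "ty", "tz": the shift along the tool's x, y, z in m; "ax", "ay", "az": the turn, a rotation vector about the tool's x, y, z in degrees. A call has exactly 10 rows; each row shifts and turns the commanded pose from where the row before left it, along the tool's axes as they then stand; what a row does not reach is not made up. A row lasts 1/12 s, in which the tool goes at most 41.7 mm and 7.16 degrees, less where a joint would pass 70% of its speed; a pose out of reach is approached as far as the arm can. A call is refused whole if a number of a shift passes 0.0417 or a number of a turn 7.16, either way. A call with a gripper value outside its range is refused whole. The fingers move at their own pace and stop on an object; "squeeze" is the grip in N (left out, the last holds). Time passes only in rows, so rows that do not move let the fingers close, or fill a call up. It gives the time, the measured TCP pose, the force, the opening and the grip force at its end, in the units of the state.
- r.get_obs(): the state, without advancing time (a new reading comes with each control period).
- r.grab_frame(name): name is "scene" or "top"; returns the picture (384x512x3 uint8, red, green, blue); there is no depth.
- r.camera_model(name): a dict with "fx", "fy", "cx", "cy" (pixels), "k1" (the pictures are not rectified: a ray, as slopes to the right and down, at radius r is drawn at 1 + k1 r^2 times it, then the intrinsics apply), "position" and "orientation" of the camera in the world. Camera axes: x right, y up, looking along -z (the intrinsics and any distortion apply to the point x, -y, -z); pixel columns grow to the right and rows downward; lengths in m; the calibration is good to about 2 mm. A picture is of the moment at which its call begins. camera_model takes no time and is no camera call.
- r.hand_in(): hands the job in; it is judged then, once.
Trained networks look in the newest picture that a camera, given by its name, has taken for a name from the list of things; names that differ only in an ending like _2 or _b are one class to them, and where a whole thing is asked for, a point or a joint stands for the part that bears it (a point fixed in the world has none). Each returns a list of dicts, best first, with "confidence" (0 to 1); they miss things now and then, are a little off and sometimes report something else, mostly with a low value. They report only what shows in the picture. A call takes as long as a camera call.
- r.boxes_of(target, camera): "location" ([x, y, z] in m, in the coordinates of the camera as it stood for that picture, good to about 4 mm: the middle of the surface that is visible of it).
- r.tip_of(target, camera): "location" ([x, y, z] in m, in the coordinates of the camera as it stood for that picture, good to about 4 mm: a listed point, or the origin of a listed thing).
The state is a dict: "clock": time; "joints": joint angles; "qvel": joint speeds; "tau": joint torques, N m; "tcp_pos": TCP position; "orientation": TCP orientation; "contact_force": force on the tool from outside, world axes, zero at the start; "moment": the same for the moment, N m; "grip_width": finger opening in m; "gripper_force": force on a finger pad.
Only numpy, scipy, OpenCV 4.12 (cv2) and the standard library are available. Lean on these libraries where they do the work, as an engineer would, in place of code of your own. Each camera call takes 0.05 s, during which the arm holds its last target. There are 200 camera calls.

## Working session

There is one attempt and no reset: what is moved stays moved. The work goes in short steps, Python scripts to look and compute and a tool call to move; the robot and the scene stay as the last step left them, time stands still between calls to the robot, and variables do not carry over. Pictures are saved under pics/ and viewed, at most 10 in all, crops included, and the job is handed in when it is done.

Besides the shell and the picture viewer there is one more tool, called after ">>>" as name(argument=value, ...), one argument or row to a line, values as JSON. arm_command: Moves the arm, as the interface text tells. Its arguments: {"type":"object","properties":{"plan":{"type":"array","items":{"type":"object","properties":{"claw":{"type":"number"},"tx":{"type":"number"},"ty":{"type":"number"},"tz":{"type":"number"},"ax":{"type":"number"},"ay":{"type":"number"},"az":{"type":"number"}}}},"squeeze":{"type":"number"}},"required":["plan"]}

```bash
mkdir -p pics; cat > h.py <<'E'
import numpy as np, cv2
from bench import r
from scipy.spatial.transform import Rotation as R
def cam(n):
    m=r.camera_model(n); o=np.array(m["orientation"],float)
    Rm=R.from_rotvec(o).as_matrix() if o.shape==(3,) else (R.from_quat(o).as_matrix() if o.shape==(4,) else o)
    return m,Rm,np.array(m["position"])
def w(n,p): m,Rm,t=cam(n); return Rm@np.array(p)+t
def proj(n,P):
    m,Rm,t=cam(n); c=(np.atleast_2d(P)-t)@Rm; s=np.c_[c[:,0],-c[:,1]]/-c[:,2:3]
    s=s*(1+m["k1"]*(s**2).sum(1,keepdims=True)); return s*[m["fx"],m["fy"]]+[m["cx"],m["cy"]]
def ray(n,px,z):
    m,Rm,t=cam(n); d=(np.atleast_2d(px)-[m["cx"],m["cy"]])/[m["fx"],m["fy"]]; s=d.copy()
    for _ in range(20): s=d/(1+m["k1"]*(s**2).sum(1,keepdims=True))
    v=np.c_[s[:,0],-s[:,1],-np.ones(len(s))]@Rm.T; return t+v*((z-t[2])/v[:,2:3])
def snap(n,f): im=r.grab_frame(n); cv2.imwrite("pics/"+f,im[:,:,::-1]); return im
E
python3 - <<'E'
from h import *
np.set_printoptions(precision=4,suppress=True)
for n in("scene","top"):
    print(n,r.camera_model(n)); snap(n,n+"0.png")
    for t in["crate","riser","crate_left","crate_right","carton_flat","jar_small"]:
        for k,f in(("tip",r.tip_of),("box",r.boxes_of)):
            print(t,k,[(round(d["confidence"],2),w(n,d["location"])) for d in f(t,n)[:3]])
print(r.get_obs())
E
```

```text
scene {'fx': 358.8878870712546, 'fy': 358.8878870712546, 'cx': 253.5064908124945, 'cy': 191.82593773084741, 'k1': -0.07599749611122562, 'position': array([ 0.3106, -0.3815,  1.4766]), 'orientation': array([ 0.3145, -0.0926, -0.6037])}
crate tip [(0.63, array([ 0.5805, -0.1358, -0.0012]))]
crate box [(0.65, array([ 0.5676, -0.1471,  0.0997])), (0.19, array([0.7212, 0.2   , 0.1006]))]
riser tip [(0.65, array([ 0.7988, -0.0397,  0.0054]))]
riser box [(0.62, array([ 0.8556, -0.0807,  0.1161]))]
crate_left tip [(0.82, array([0.7423, 0.2213, 0.0021]))]
crate_left box [(0.94, array([0.725 , 0.2009, 0.1023]))]
crate_right tip [(0.61, array([ 0.7558, -0.3081, -0.0005]))]
crate_right box [(0.87, array([ 0.7282, -0.3143,  0.1422]))]
carton_flat tip [(0.51, array([0.6438, 0.2895, 0.0019]))]
carton_flat box [(0.52, array([0.644 , 0.2848, 0.0225]))]
jar_small tip [(0.61, array([ 0.6655, -0.4189, -0.0001]))]
jar_small box [(0.28, array([0.4991, 0.5608, 0.1387]))]
top {'fx': 452.2230713349208, 'fy': 452.2230713349208, 'cx': 254.5593266372568, 'cy': 187.10973730929217, 'k1': 0.04875884199122509, 'pos
[... 814 characters left out ...]
at tip [(0.85, array([0.6436, 0.2895, 0.0024]))]
carton_flat box []
jar_small tip [(0.71, array([ 0.6605, -0.4265,  0.0006]))]
jar_small box [(0.59, array([ 0.6578, -0.4174,  0.0604]))]
{'clock': 1.3, 'joints': array([-1.2811,  0.477 ,  0.0224,  1.5554, -0.0115,  1.1093, -0.0831]), 'qvel': array([-0.001 ,  0.0002,  0.0006,  0.0015, -0.0005, -0.0012, -0.0007]), 'tau': array([  0.0005, -59.6331,   1.6068, -28.1533,   0.0125,   0.0019,
        -0.    ]), 'tcp_pos': array([0.2615, 0.6223, 0.4047]), 'orientation': array([0.6208, 3.0796, 0.    ]), 'contact_force': array([0.3591, 0.8379, 0.3404]), 'moment': array([-0.0471,  0.0177,  0.0444]), 'gripper_force': 0.0, 'grip_width': 0.08519296059543831}
```

```bash
python3 -c "
import cv2,numpy as np
a=cv2.imread('pics/scene0.png');b=cv2.imread('pics/top0.png')
cv2.imwrite('pics/b0.png',cv2.resize(b,(800,600),interpolation=cv2.INTER_CUBIC))
cv2.imwrite('pics/a0.png',cv2.resize(a,(800,600),interpolation=cv2.INTER_CUBIC))"
```

```text
(no output)
```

View pics/b0.png

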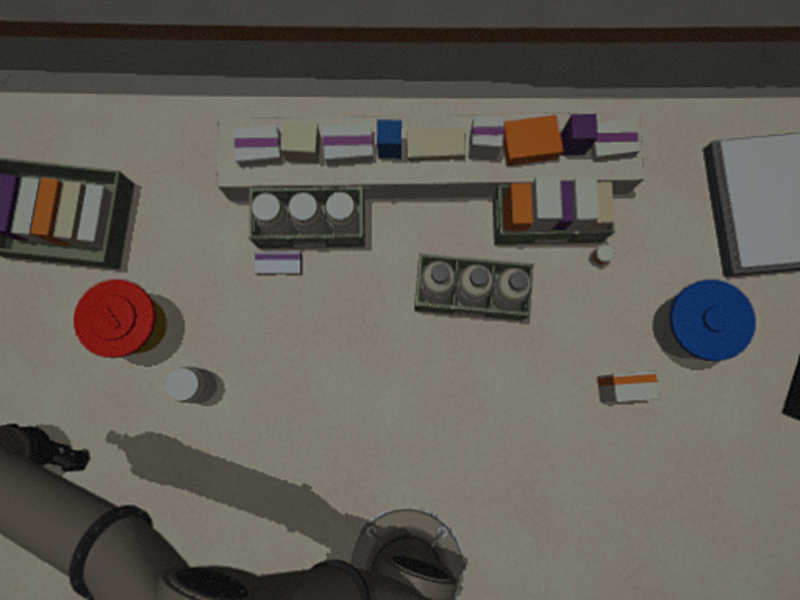

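View pics/a0.png

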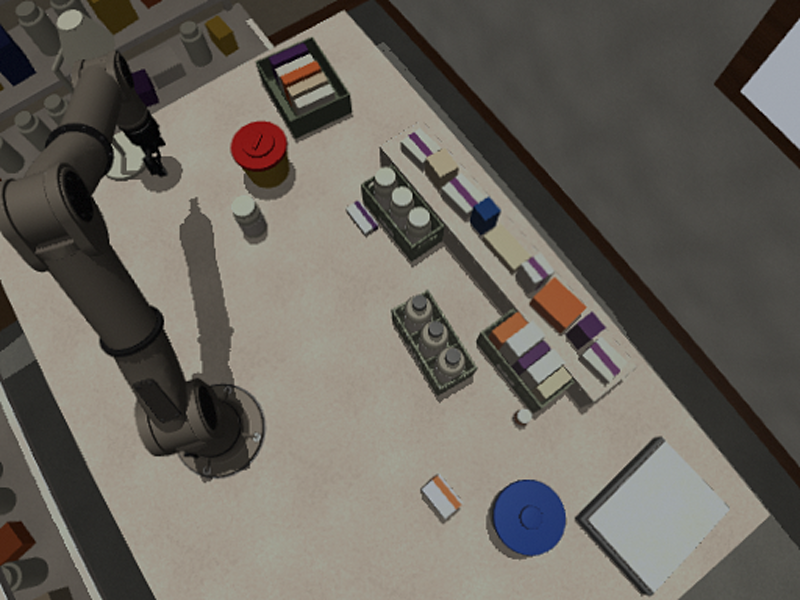

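The top view shows the crate's rim with corners near (418,255), (533,261), (530,319) and (415,309). The riser's lower front edge runs from (219,199) to (641,193), and the gap lies between x=364 and x=497. I'll fit the numbers from these points.

```bash
python3 - <<'E'
from h import *
np.set_printoptions(precision=4,suppress=True)
s=800/512
def p(c,z,n="top"): return ray(n,(np.array(c)+.5)/s-.5,z)
print("crate rim top",p([(418,255),(533,261),(530,319),(415,309)],.1))
print("riser top edge",p([(219,187),(641,181)],.112))
print("left crate",p([(250,187),(364,187),(366,236),(251,237)],.1))
print("right",p([(497,185),(497,237),(612,234)],.1))
print("crate scene",p([(427,291),(476,367),(441,385),(392,308)],.1,"scene"))
# zoomed crop top with tentative overlay later
im=cv2.imread('pics/top0.png')[100:220,130:410]
cv2.imwrite('pics/c.png',cv2.convertScaleAbs(cv2.resize(im,(798,342),interpolation=cv2.INTER_CUBIC),alpha=1.8))
E
```

```text
crate rim top [[ 0.6455 -0.0203  0.1   ]
 [ 0.6344 -0.2612  0.1   ]
 [ 0.5121 -0.2524  0.1   ]
 [ 0.5311 -0.0145  0.1   ]]
riser top edge [[ 0.7857  0.4001  0.112 ]
 [ 0.805  -0.4884  0.112 ]]
left crate [[0.7902 0.3377 0.1   ]
 [0.7925 0.0953 0.1   ]
 [0.6856 0.0895 0.1   ]
 [0.6813 0.3315 0.1   ]]
right [[ 0.7989 -0.188   0.1   ]
 [ 0.6854 -0.1866  0.1   ]
 [ 0.6933 -0.4276  0.1   ]]
crate scene [[ 0.6466 -0.0245  0.1   ]
 [ 0.6293 -0.2574  0.1   ]
 [ 0.5311 -0.2437  0.1   ]
 [ 0.5456 -0.0105  0.1   ]]
```

View pics/c.png

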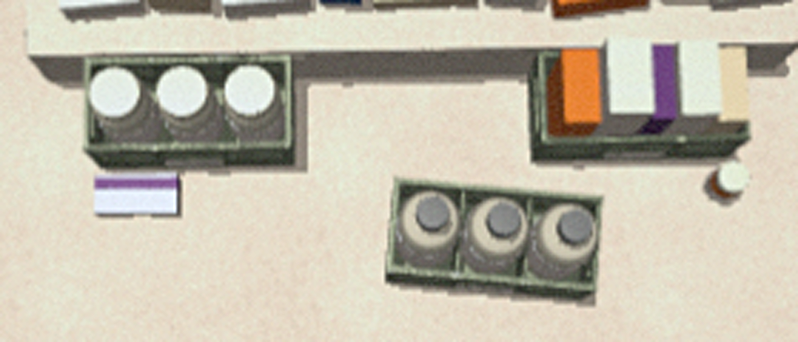

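The crop shows the crate's rim at (397,181), (602,197), (596,287) and (389,275). The riser's top edge passes through (28,54) and (780,44). The inner rims of the neighbours are at x≈291 on the left and x≈534 on the right.

```bash
python3 - <<'E'
from h import *
np.set_printoptions(precision=4,suppress=True)
def p(c,z): return ray("top",(np.array(c)+.5)/2.85-.5+[130,100],z)
c=p([(397,180),(602,197),(596,287),(389,275)],.1); print(c, c.mean(0), np.linalg.norm(np.roll(c,-1,0)-c,axis=1))
e=p([(28,54),(780,44)],.112); print(e); d=e[0]-e[1]; print("riser yaw",np.arctan2(-d[0],d[1]))
b=p([(320,79),(530,74)],0); print("foot",b)
print(p([(86,58),(291,57),(295,145)],.1), p([(534,58),(534,142),(748,134)],.1))
d=c[0]-c[1];print(np.arctan2(-d[0],d[1])); d=c[3]-c[2];print(np.arctan2(-d[0],d[1]))
E
```

```text
[[ 0.6462 -0.0257  0.1   ]
 [ 0.628  -0.2609  0.1   ]
 [ 0.5238 -0.2519  0.1   ]
 [ 0.5357 -0.0169  0.1   ]] [ 0.5834 -0.1389  0.1   ] [0.236  0.1045 0.2353 0.1109]
[[ 0.7887  0.4018  0.112 ]
 [ 0.8068 -0.4667  0.112 ]]
riser yaw 0.02084721047878913
foot [[ 0.795   0.0676  0.    ]
 [ 0.8032 -0.1939  0.    ]]
[[0.7884 0.3375 0.1   ]
 [0.7919 0.0986 0.1   ]
 [0.6866 0.0924 0.1   ]] [[ 0.7926 -0.1851  0.1   ]
 [ 0.6922 -0.1839  0.1   ]
 [ 0.7031 -0.43    0.1   ]]
-0.07737293472920852
-0.05052753470283779
```

>>> arm_command(
  plan=[
    {"az":-6},
    {"az":-6},
    {"az":-6},
    {"az":-6},
    {"tx":-0.04},
    {"tx":-0.04},
    {"tx":-0.04},
    {"tx":-0.04},
    {"tx":-0.04},
    {"tx":-0.04},
  ],
)

```text
invalid input at $.plan[0]: expected keys claw, tx, ty, tz, ax, ay, az
```

>>> arm_command(
  plan=[
    {"ty":-0.04},
    {"ty":-0.04},
    {"ty":-0.04},
    {"ty":-0.04},
    {"ty":-0.04},
    {"ty":-0.04},
    {"ty":-0.04},
    {"ty":-0.04},
    {"ty":-0.04},
    {"ty":-0.04},
  ],
)

```text
invalid input at $.plan[0]: expected keys claw, tx, ty, tz, ax, ay, az
```

>>> arm_command(
  plan=[
    {"ty":-0.04},
    {"ty":-0.04},
    {"ty":-0.04},
    {"ty":-0.04},
    {"ty":-0.04},
    {"ty":-0.04},
    {"ty":-0.04},
    {"ty":-0.04},
    {"ty":-0.04},
    {"ty":-0.04},
  ],
)

```text
invalid input at $.plan[0]: expected keys claw, tx, ty, tz, ax, ay, az
```

>>> arm_command(
  plan=[
    {"claw":0,"tx":0,"ty":0,"tz":0,"ax":0,"ay":0,"az":-6},
    {"claw":0,"tx":0,"ty":0,"tz":0,"ax":0,"ay":0,"az":-6},
    {"claw":0,"tx":0,"ty":0,"tz":0,"ax":0,"ay":0,"az":-6},
    {"claw":0,"tx":0,"ty":0,"tz":0,"ax":0,"ay":0,"az":-6},
    {"claw":0,"tx":-0.04,"ty":0,"tz":0,"ax":0,"ay":0,"az":0},
    {"claw":0,"tx":-0.04,"ty":0,"tz":0,"ax":0,"ay":0,"az":0},
    {"claw":0,"tx":-0.04,"ty":0,"tz":0,"ax":0,"ay":0,"az":0},
    {"claw":0,"tx":-0.04,"ty":0,"tz":0,"ax":0,"ay":0,"az":0},
    {"claw":0,"tx":-0.04,"ty":0,"tz":0,"ax":0,"ay":0,"az":0},
    {"claw":0,"tx":-0.04,"ty":0,"tz":0,"ax":0,"ay":0,"az":0},
  ],
)

```text
clock: 2.13
tcp_pos: [0.5033, 0.6271, 0.4048]
orientation: [-0.033, 3.141, 0.0]
contact_force: [0.6, 1.7, 0.2]
grip_width: 0.0851
gripper_force: 0.0
```

>>> arm_command(
  plan=[
    {"claw":0,"tx":0,"ty":-0.04,"tz":0,"ax":0,"ay":0,"az":0},
    {"claw":0,"tx":0,"ty":-0.04,"tz":0,"ax":0,"ay":0,"az":0},
    {"claw":0,"tx":0,"ty":-0.04,"tz":0,"ax":0,"ay":0,"az":0},
    {"claw":0,"tx":0,"ty":-0.04,"tz":0,"ax":0,"ay":0,"az":0},
    {"claw":0,"tx":0,"ty":-0.04,"tz":0,"ax":0,"ay":0,"az":0},
    {"claw":0,"tx":0,"ty":-0.04,"tz":0,"ax":0,"ay":0,"az":0},
    {"claw":0,"tx":0,"ty":-0.04,"tz":0,"ax":0,"ay":0,"az":0},
    {"claw":0,"tx":0,"ty":-0.04,"tz":0,"ax":0,"ay":0,"az":0},
    {"claw":0,"tx":0,"ty":-0.04,"tz":0,"ax":0,"ay":0,"az":0},
    {"claw":0,"tx":0,"ty":-0.04,"tz":0,"ax":0,"ay":0,"az":0},
  ],
)

```text
clock: 2.97
tcp_pos: [0.5096, 0.2255, 0.405]
orientation: [-0.033, 3.141, 0.001]
contact_force: [0.5, -0.1, 0.3]
grip_width: 0.0854
gripper_force: 0.0
```

>>> arm_command(
  plan=[
    {"claw":0,"tx":0,"ty":-0.04,"tz":0,"ax":0,"ay":0,"az":0},
    {"claw":0,"tx":0,"ty":-0.04,"tz":0,"ax":0,"ay":0,"az":0},
    {"claw":0,"tx":0,"ty":-0.04,"tz":0,"ax":0,"ay":0,"az":0},
    {"claw":0,"tx":0,"ty":-0.04,"tz":0,"ax":0,"ay":0,"az":0},
    {"claw":0,"tx":0,"ty":-0.04,"tz":0,"ax":0,"ay":0,"az":0},
    {"claw":0,"tx":0,"ty":-0.04,"tz":0,"ax":0,"ay":0,"az":0},
    {"claw":0,"tx":0,"ty":-0.04,"tz":0,"ax":0,"ay":0,"az":0},
    {"claw":0,"tx":0,"ty":-0.04,"tz":0,"ax":0,"ay":0,"az":0},
    {"claw":0,"tx":0,"ty":-0.04,"tz":0,"ax":0,"ay":0,"az":0},
    {"claw":0,"tx":0,"ty":-0.04,"tz":0,"ax":0,"ay":0,"az":0},
  ],
)

```text
clock: 3.8
tcp_pos: [0.5179, -0.1744, 0.4051]
orientation: [-0.033, 3.141, 0.0]
contact_force: [1.6, -0.3, 0.2]
grip_width: 0.0856
gripper_force: 0.0
```

>>> arm_command(
  plan=[
    {"claw":0,"tx":-0.011,"ty":-0.037,"tz":0,"ax":0,"ay":0,"az":0},
    {"claw":0,"tx":-0.011,"ty":-0.037,"tz":0,"ax":0,"ay":0,"az":0},
    {"claw":0,"tx":-0.011,"ty":-0.037,"tz":0,"ax":0,"ay":0,"az":0},
    {"claw":0,"tx":-0.011,"ty":-0.037,"tz":0,"ax":0,"ay":0,"az":0},
    {"claw":0,"tx":-0.011,"ty":-0.037,"tz":0,"ax":0,"ay":0,"az":0},
    {"claw":0,"tx":0,"ty":0,"tz":0.04,"ax":0,"ay":0,"az":0},
    {"claw":0,"tx":0,"ty":0,"tz":0.04,"ax":0,"ay":0,"az":0},
    {"claw":0,"tx":0,"ty":0,"tz":0.04,"ax":0,"ay":0,"az":0},
    {"claw":0,"tx":0,"ty":0,"tz":0.04,"ax":0,"ay":0,"az":0},
    {"claw":0,"tx":0,"ty":0,"tz":0.04,"ax":0,"ay":0,"az":0},
  ],
)

```text
clock: 4.63
tcp_pos: [0.5772, -0.3562, 0.203]
orientation: [-0.033, 3.141, -0.0]
contact_force: [0.2, -0.5, -0.5]
grip_width: 0.0855
gripper_force: 0.0
```

>>> arm_command(
  plan=[
    {"claw":0,"tx":0,"ty":0,"tz":0.01,"ax":0,"ay":0,"az":0},
    {"claw":0,"tx":0,"ty":0,"tz":0.01,"ax":0,"ay":0,"az":0},
    {"claw":0,"tx":0,"ty":0.006,"tz":0,"ax":0,"ay":0,"az":0},
    {"claw":0,"tx":0,"ty":0.006,"tz":0,"ax":0,"ay":0,"az":0},
    {"claw":0,"tx":0,"ty":0.006,"tz":0,"ax":0,"ay":0,"az":0},
    {"claw":0,"tx":0,"ty":0.006,"tz":0,"ax":0,"ay":0,"az":0},
    {"claw":0,"tx":0,"ty":0.006,"tz":0,"ax":0,"ay":0,"az":0},
    {"claw":0,"tx":0,"ty":0.006,"tz":0,"ax":0,"ay":0,"az":0},
    {"claw":0,"tx":0,"ty":0.006,"tz":0,"ax":0,"ay":0,"az":0},
    {"claw":0,"tx":0,"ty":0.006,"tz":0,"ax":0,"ay":0,"az":0},
  ],
)

```text
clock: 5.47
tcp_pos: [0.5762, -0.3121, 0.1876]
orientation: [-0.028, 3.136, -0.012]
contact_force: [0.0, -11.4, 0.8]
grip_width: 0.0853
gripper_force: 0.0
```

>>> arm_command(
  plan=[
    {"claw":0,"tx":0,"ty":0.005,"tz":0,"ax":0,"ay":0,"az":0},
    {"claw":0,"tx":0,"ty":0.005,"tz":0,"ax":0,"ay":0,"az":0},
    {"claw":0,"tx":0,"ty":0.005,"tz":0,"ax":0,"ay":0,"az":0},
    {"claw":0,"tx":0,"ty":0.005,"tz":0,"ax":0,"ay":0,"az":0},
    {"claw":0,"tx":0,"ty":0.005,"tz":0,"ax":0,"ay":0,"az":0},
    {"claw":0,"tx":0,"ty":0.005,"tz":0,"ax":0,"ay":0,"az":0},
    {"claw":0,"tx":0,"ty":0.005,"tz":0,"ax":0,"ay":0,"az":0},
    {"claw":0,"tx":0,"ty":0.005,"tz":0,"ax":0,"ay":0,"az":0},
    {"claw":0,"tx":0,"ty":0.005,"tz":0,"ax":0,"ay":0,"az":0},
    {"claw":0,"tx":0,"ty":0.005,"tz":0,"ax":0,"ay":0,"az":0},
  ],
)

```text
clock: 6.3
tcp_pos: [0.5753, -0.2623, 0.1876]
orientation: [-0.027, 3.136, -0.011]
contact_force: [0.7, -11.4, 1.0]
grip_width: 0.0855
gripper_force: 0.0
```

```bash
python3 - <<'E'
from h import *
im=snap("top","t1.png")[100:220,130:410]
cv2.imwrite('pics/c1.png',cv2.convertScaleAbs(cv2.resize(im[:,:,::-1],(798,342),interpolation=cv2.INTER_CUBIC),alpha=1.8))
E
```

```text
(no output)
```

View pics/c1.png

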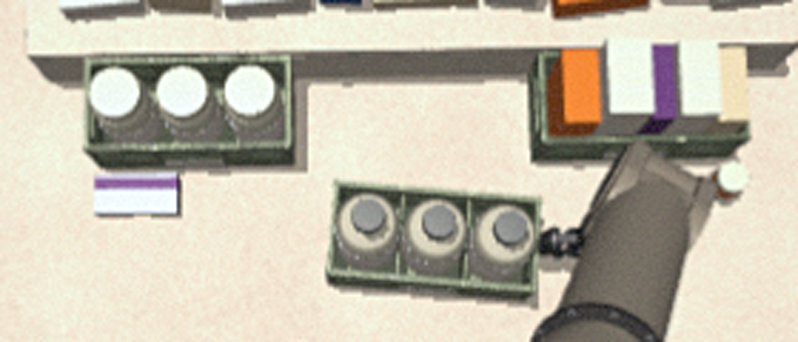

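The crate has moved about 72 mm. Its rim now spans x=336 to 541 (centre 438), and the gap line is at about 415, so some 27 mm remain.

>>> arm_command(
  plan=[
    {"claw":0,"tx":0,"ty":0.005,"tz":0,"ax":0,"ay":0,"az":0},
    {"claw":0,"tx":0,"ty":0.005,"tz":0,"ax":0,"ay":0,"az":0},
    {"claw":0,"tx":0,"ty":0.005,"tz":0,"ax":0,"ay":0,"az":0},
    {"claw":0,"tx":0,"ty":0.005,"tz":0,"ax":0,"ay":0,"az":0},
    {"claw":0,"tx":0,"ty":0.005,"tz":0,"ax":0,"ay":0,"az":0},
    {"claw":0,"tx":0,"ty":0.002,"tz":0,"ax":0,"ay":0,"az":0},
    {"claw":0,"tx":0,"ty":0,"tz":0,"ax":0,"ay":0,"az":0},
    {"claw":0,"tx":0,"ty":-0.015,"tz":0,"ax":0,"ay":0,"az":0},
    {"claw":0,"tx":0,"ty":-0.02,"tz":0,"ax":0,"ay":0,"az":0},
    {"claw":0,"tx":0,"ty":-0.02,"tz":0,"ax":0,"ay":0,"az":0},
  ],
)

```text
clock: 7.18
tcp_pos: [0.5763, -0.2864, 0.1859]
orientation: [-0.036, 3.14, 0.0]
contact_force: [0.5, 0.3, 0.0]
grip_width: 0.0853
gripper_force: 0.0
```

>>> arm_command(
  plan=[
    {"claw":0,"tx":0,"ty":0,"tz":-0.04,"ax":0,"ay":0,"az":0},
    {"claw":0,"tx":0,"ty":0,"tz":-0.04,"ax":0,"ay":0,"az":0},
    {"claw":0,"tx":0,"ty":0,"tz":-0.04,"ax":0,"ay":0,"az":0},
    {"claw":0,"tx":0,"ty":0,"tz":-0.04,"ax":0,"ay":0,"az":0},
    {"claw":0,"tx":0,"ty":0,"tz":-0.04,"ax":0,"ay":0,"az":0},
    {"claw":0,"tx":0.03,"ty":0.02,"tz":0,"ax":0,"ay":0,"az":0},
    {"claw":0,"tx":0.03,"ty":0.025,"tz":0,"ax":0,"ay":0,"az":0},
    {"claw":0,"tx":0.025,"ty":0.03,"tz":0,"ax":0,"ay":0,"az":0},
    {"claw":0,"tx":0.015,"ty":0.037,"tz":0,"ax":0,"ay":0,"az":0},
    {"claw":0,"tx":0,"ty":0.04,"tz":0,"ax":0,"ay":0,"az":0},
  ],
)

```text
clock: 8.02
tcp_pos: [0.4688, -0.1371, 0.3855]
orientation: [0.026, -3.141, -0.0]
contact_force: [1.2, 1.5, -0.5]
grip_width: 0.0851
gripper_force: 0.0
```

```bash
python3 - <<'E'
from h import *
np.set_printoptions(precision=4,suppress=True)
o=r.get_obs(); print(o["joints"],o["tcp_pos"],o["orientation"])
im=snap("scene","s2.png")
for t in["crate"]:
    print([(round(d["confidence"],2),w("scene",d["location"])) for d in r.tip_of(t,"scene")[:3]])
im=im[130:270,200:400]
cv2.imwrite('pics/c2.png',cv2.convertScaleAbs(cv2.resize(im[:,:,::-1],(800,560),interpolation=cv2.INTER_CUBIC),alpha=1.6))
E
```

```text
[-0.0846  0.1903  0.2749  2.0268 -0.0643  0.9328  1.8114] [ 0.4688 -0.1371  0.3855] [ 0.0262 -3.1413 -0.0005]
[(0.96, array([ 0.5785, -0.0366, -0.0015]))]
```

View pics/c2.png

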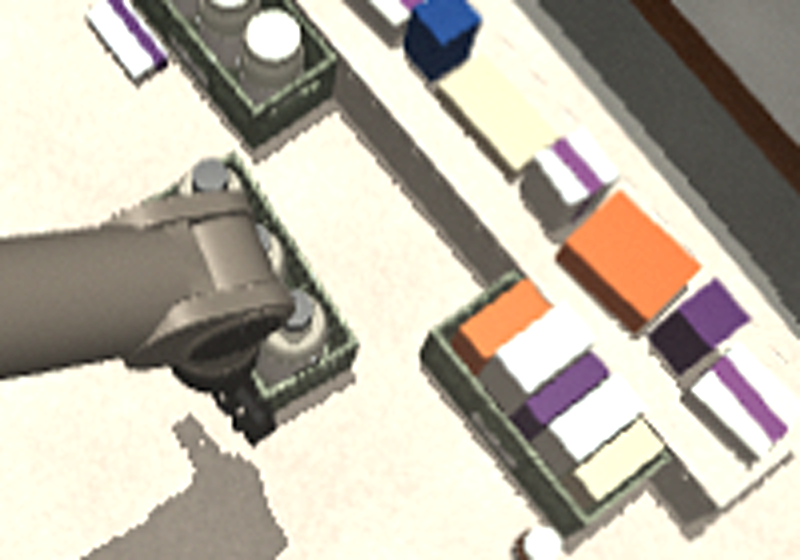

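```bash
python3 - <<'E'
from h import *
np.set_printoptions(precision=4,suppress=True)
p=lambda c,z: ray("scene",(np.array(c)+.5)/4-.5+[200,130],z)
c=p([(237,153),(356,343),(262,388)],.1); print(c); d=c[0]-c[1]; print(np.arctan2(-d[0],d[1]),np.linalg.norm(d))
print("inner left",p([(335,57),(254,110)],.1),"inner right",p([(516,273),(424,342)],.1),"riser",p([(340,100),(485,275)],0))
E
```

```text
[[ 0.6451  0.0739  0.1   ]
 [ 0.625  -0.1595  0.1   ]
 [ 0.5224 -0.1433  0.1   ]]
-0.08599711856370833 0.23427669906874884
inner left [[0.7935 0.1043 0.1   ]
 [0.6876 0.1034 0.1   ]] inner right [[ 0.8007 -0.1937  0.1   ]
 [ 0.6809 -0.1974  0.1   ]] riser [[ 0.8014  0.0933  0.    ]
 [ 0.8073 -0.1625  0.    ]]
```

>>> arm_command(
  plan=[
    {"claw":0,"tx":0.007,"ty":0.03,"tz":0,"ax":0,"ay":0,"az":0},
    {"claw":0,"tx":0,"ty":0.03,"tz":0,"ax":0,"ay":0,"az":0},
    {"claw":0,"tx":0,"ty":0.03,"tz":0,"ax":0,"ay":0,"az":0},
    {"claw":0,"tx":0,"ty":0,"tz":0.035,"ax":0,"ay":0,"az":0},
    {"claw":0,"tx":0,"ty":0,"tz":0.035,"ax":0,"ay":0,"az":0},
    {"claw":0,"tx":0,"ty":0,"tz":0.035,"ax":0,"ay":0,"az":0},
    {"claw":0,"tx":0,"ty":0,"tz":0.035,"ax":0,"ay":0,"az":0},
    {"claw":0,"tx":0,"ty":0,"tz":0.03,"ax":0,"ay":0,"az":0},
    {"claw":0,"tx":0,"ty":0,"tz":0,"ax":0,"ay":0,"az":0},
    {"claw":0,"tx":0,"ty":0,"tz":0,"ax":0,"ay":0,"az":0},
  ],
)

```text
clock: 8.95
tcp_pos: [0.4635, -0.0469, 0.2145]
orientation: [0.033, -3.139, 0.0]
contact_force: [0.7, -0.6, 0.6]
grip_width: 0.0855
gripper_force: 0.0
```

>>> arm_command(
  plan=[
    {"claw":0,"tx":0.005,"ty":0,"tz":0,"ax":0,"ay":-4,"az":0},
    {"claw":0,"tx":0.005,"ty":0,"tz":0,"ax":0,"ay":-4,"az":0},
    {"claw":0,"tx":0.005,"ty":0,"tz":0,"ax":0,"ay":-4,"az":0},
    {"claw":0,"tx":0,"ty":0,"tz":0.003,"ax":0,"ay":-4,"az":0},
    {"claw":0,"tx":0,"ty":0,"tz":0.003,"ax":0,"ay":0,"az":0},
    {"claw":0,"tx":0,"ty":0,"tz":0,"ax":0,"ay":0,"az":0},
    {"claw":0,"tx":0,"ty":0,"tz":0,"ax":0,"ay":0,"az":0},
    {"claw":0,"tx":0,"ty":0,"tz":0,"ax":0,"ay":0,"az":0},
    {"claw":0,"tx":0,"ty":0,"tz":0,"ax":0,"ay":0,"az":0},
    {"claw":0,"tx":0,"ty":0,"tz":0,"ax":0,"ay":0,"az":0},
  ],
)

```text
clock: 9.78
tcp_pos: [0.4496, -0.0455, 0.2092]
orientation: [-0.033, 2.908, 0.018]
contact_force: [-0.2, 0.2, -0.9]
grip_width: 0.0854
gripper_force: 0.0
```

```bash
cat >> h.py <<'E'
def st():
    np.set_printoptions(precision=4,suppress=True)
    o=r.get_obs(); M=R.from_rotvec(o["orientation"]).as_matrix()
    print(o["clock"],"j",o["joints"],"tcp",o["tcp_pos"],"grasp",o["tcp_pos"]+.155*M[:,2],"F",o["contact_force"]); print(M)
E
python3 -c "from h import *; st()"
```

```text
9.7833 j [-0.1749  0.405   0.1648  2.3108 -0.355   0.2089  1.9022] tcp [ 0.4496 -0.0455  0.2092] grasp [ 0.4855 -0.0432  0.0584] F [-0.2117  0.168  -0.9429]
[[-0.9725 -0.0239  0.2315]
 [-0.0211  0.9997  0.0146]
 [-0.2318  0.0093 -0.9727]]
```

>>> arm_command(
  plan=[
    {"claw":0,"tx":-0.003,"ty":0,"tz":0.003,"ax":0,"ay":-1,"az":0},
    {"claw":0,"tx":-0.003,"ty":0,"tz":0.003,"ax":0,"ay":-1,"az":0},
    {"claw":0,"tx":-0.003,"ty":0,"tz":0.003,"ax":0,"ay":-1,"az":0},
    {"claw":0,"tx":-0.003,"ty":0,"tz":0.003,"ax":0,"ay":-1,"az":0},
    {"claw":0,"tx":-0.0057,"ty":0,"tz":0.0018,"ax":0,"ay":0,"az":0},
    {"claw":0,"tx":-0.0057,"ty":0,"tz":0.0018,"ax":0,"ay":0,"az":0},
    {"claw":0,"tx":-0.0057,"ty":0,"tz":0.0018,"ax":0,"ay":0,"az":0},
    {"claw":0,"tx":-0.0057,"ty":0,"tz":0.0018,"ax":0,"ay":0,"az":0},
    {"claw":0,"tx":-0.0057,"ty":0,"tz":0.0018,"ax":0,"ay":0,"az":0},
    {"claw":0,"tx":-0.0057,"ty":0,"tz":0.0018,"ax":0,"ay":0,"az":0},
  ],
)

```text
clock: 10.62
tcp_pos: [0.4935, -0.0458, 0.1992]
orientation: [-0.027, 2.86, 0.02]
contact_force: [-19.7, -3.8, 12.9]
grip_width: 0.0853
gripper_force: 9.8
```

```bash
python3 -c "from h import *; st()"
```

```text
10.6167 j [-0.3147  0.49    0.3457  2.2429 -0.8555  0.2235  2.3788] tcp [ 0.4935 -0.0458  0.1992] grasp [ 0.5365 -0.0433  0.0503] F [-19.7011  -3.8261  12.9225]
[[-0.9605 -0.0205  0.2777]
 [-0.0166  0.9997  0.0163]
 [-0.2779  0.011  -0.9605]]
```

```bash
python3 - <<'E'
from h import *
a=snap("scene","s3.png")[120:290,200:400]; b=snap("top","t3.png")[100:240,180:380]
a=cv2.resize(a,(400,340),interpolation=cv2.INTER_CUBIC); b=cv2.resize(b,(400,280),interpolation=cv2.INTER_CUBIC)
b=cv2.copyMakeBorder(b,0,60,0,0,cv2.BORDER_CONSTANT)
cv2.imwrite('pics/c3.png',cv2.convertScaleAbs(np.hstack([a,b])[:,:,::-1],alpha=1.7))
E
```

```text
(no output)
```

View pics/c3.png

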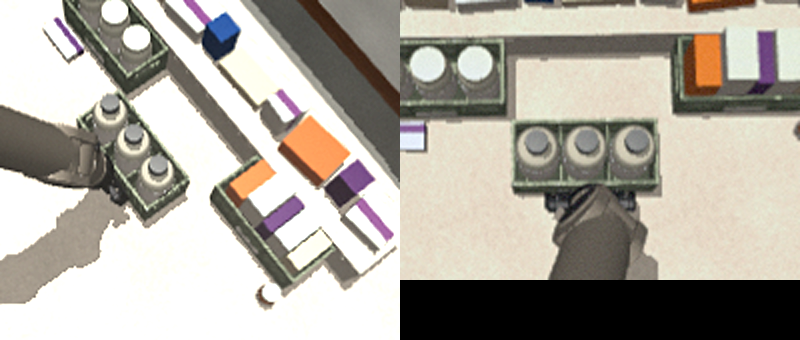

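The crate is now square and centred on the gap: rim x=513 to 658, gap x=505 to 677. Both fingers are on its front wall, so I'll keep pushing.

>>> arm_command(
  plan=[
    {"claw":0,"tx":-0.0043,"ty":0,"tz":0.002,"ax":0,"ay":-0.5,"az":0},
    {"claw":0,"tx":-0.0043,"ty":0,"tz":0.002,"ax":0,"ay":-0.5,"az":0},
    {"claw":0,"tx":-0.0043,"ty":0,"tz":0.002,"ax":0,"ay":-0.5,"az":0},
    {"claw":0,"tx":-0.0043,"ty":0,"tz":0.002,"ax":0,"ay":-0.5,"az":0},
    {"claw":0,"tx":-0.0043,"ty":0,"tz":0.002,"ax":0,"ay":-0.5,"az":0},
    {"claw":0,"tx":-0.0043,"ty":0,"tz":0.002,"ax":0,"ay":-0.5,"az":0},
    {"claw":0,"tx":-0.0043,"ty":0,"tz":0.002,"ax":0,"ay":-0.5,"az":0},
    {"claw":0,"tx":-0.0043,"ty":0,"tz":0.002,"ax":0,"ay":-0.5,"az":0},
    {"claw":0,"tx":-0.0055,"ty":0,"tz":0.002,"ax":0,"ay":0,"az":0},
    {"claw":0,"tx":-0.0055,"ty":0,"tz":0.002,"ax":0,"ay":0,"az":0},
  ],
)

```text
clock: 11.55
tcp_pos: [0.5432, -0.0431, 0.1946]
orientation: [-0.03, 2.79, 0.024]
contact_force: [-13.9, -1.1, 4.1]
grip_width: 0.0856
gripper_force: 6.9
```

```bash
python3 -c "from h import *; st()"
```

```text
11.55 j [-0.2934  0.5451  0.3247  2.1556 -1.0152  0.2025  2.5247] tcp [ 0.5432 -0.0431  0.1946] grasp [ 0.5965 -0.04    0.0491] F [-13.9394  -1.083    4.0907]
[[-0.9388 -0.024   0.3437]
 [-0.0181  0.9996  0.0203]
 [-0.344   0.0128 -0.9389]]
```

>>> arm_command(
  plan=[
    {"claw":0,"tx":-0.0056,"ty":0,"tz":0.002,"ax":0,"ay":0,"az":0},
    {"claw":0,"tx":-0.0056,"ty":0,"tz":0.002,"ax":0,"ay":0,"az":0},
    {"claw":0,"tx":-0.0056,"ty":0,"tz":0.002,"ax":0,"ay":0,"az":0},
    {"claw":0,"tx":-0.0056,"ty":0,"tz":0.002,"ax":0,"ay":0,"az":0},
    {"claw":0,"tx":-0.0056,"ty":0,"tz":0.002,"ax":0,"ay":0,"az":0},
    {"claw":0,"tx":-0.0056,"ty":0,"tz":0.002,"ax":0,"ay":0,"az":0},
    {"claw":0,"tx":-0.0056,"ty":0,"tz":0.002,"ax":0,"ay":0,"az":0},
    {"claw":0,"tx":-0.0056,"ty":0,"tz":0.002,"ax":0,"ay":0,"az":0},
    {"claw":0,"tx":-0.0056,"ty":0,"tz":0.002,"ax":0,"ay":0,"az":0},
    {"claw":0,"tx":-0.0056,"ty":0,"tz":0.002,"ax":0,"ay":0,"az":0},
  ],
)

```text
clock: 12.38
tcp_pos: [0.6033, -0.0413, 0.195]
orientation: [-0.031, 2.791, 0.023]
contact_force: [-8.9, -0.5, -3.9]
grip_width: 0.0853
gripper_force: 4.2
```

```bash
python3 - <<'E'
from h import *
st()
a=snap("scene","s4.png")[120:290,200:400]; b=snap("top","t4.png")[100:240,180:380]
a=cv2.resize(a,(400,340),interpolation=cv2.INTER_CUBIC); b=cv2.resize(b,(400,280),interpolation=cv2.INTER_CUBIC)
b=cv2.copyMakeBorder(b,0,60,0,0,cv2.BORDER_CONSTANT)
cv2.imwrite('pics/c4.png',cv2.convertScaleAbs(np.hstack([a,b])[:,:,::-1],alpha=1.7))
E
```

```text
12.3833 j [-0.3584  0.6272  0.4251  2.0215 -0.9659  0.301   2.4416] tcp [ 0.6033 -0.0413  0.195 ] grasp [ 0.6565 -0.0383  0.0494] F [-8.9174 -0.5448 -3.8549]
[[-0.939  -0.0245  0.3431]
 [-0.019   0.9996  0.0195]
 [-0.3435  0.0118 -0.9391]]
```

View pics/c4.png

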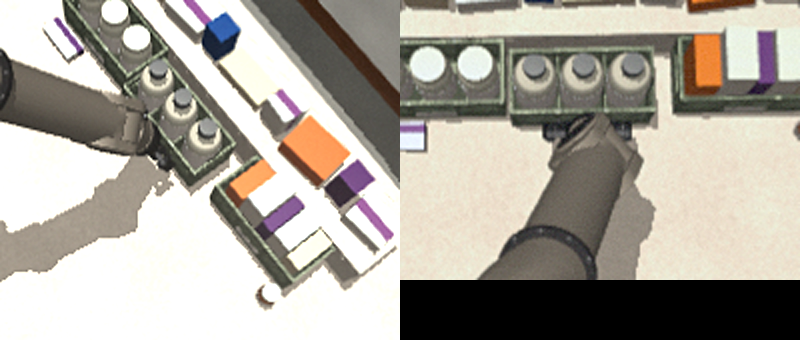

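The crate is entering the gap: rim x=510 to 655, neighbours at 505 and 677. It looks square, about 14 mm left of centre and roughly 20 mm short of the riser.

>>> arm_command(
  plan=[
    {"claw":0,"tx":-0.0037,"ty":-0.0006,"tz":0.0014,"ax":0,"ay":0,"az":0},
    {"claw":0,"tx":-0.0037,"ty":-0.0006,"tz":0.0014,"ax":0,"ay":0,"az":0},
    {"claw":0,"tx":-0.0028,"ty":-0.0005,"tz":0.001,"ax":0,"ay":0,"az":0},
    {"claw":0,"tx":-0.0014,"ty":0,"tz":0.0005,"ax":0,"ay":0,"az":0},
    {"claw":0,"tx":-0.0014,"ty":0,"tz":0.0005,"ax":0,"ay":0,"az":0},
    {"claw":0,"tx":-0.0014,"ty":0,"tz":0.0005,"ax":0,"ay":0,"az":0},
    {"claw":0,"tx":0,"ty":0,"tz":0,"ax":0,"ay":0,"az":0},
    {"claw":0,"tx":0,"ty":0,"tz":0,"ax":0,"ay":0,"az":0},
    {"claw":0,"tx":0,"ty":0,"tz":0,"ax":0,"ay":0,"az":0},
    {"claw":0,"tx":0,"ty":0,"tz":0,"ax":0,"ay":0,"az":0},
  ],
)

```text
clock: 13.32
tcp_pos: [0.6186, -0.0425, 0.1953]
orientation: [-0.032, 2.791, 0.023]
contact_force: [-9.7, 1.8, -1.0]
grip_width: 0.0853
gripper_force: 5.0
```

```bash
python3 -c "from h import *; st()"
```

```text
13.3167 j [-0.3647  0.6476  0.4431  1.9859 -0.9554  0.3255  2.4249] tcp [ 0.6186 -0.0425  0.1953] grasp [ 0.6718 -0.0395  0.0498] F [-9.6741  1.7761 -0.9882]
[[-0.9388 -0.0248  0.3434]
 [-0.0192  0.9996  0.0199]
 [-0.3438  0.0121 -0.939 ]]
```

Not yet at the riser, so I'll creep on until the force rises.

>>> arm_command(
  plan=[
    {"claw":0,"tx":-0.0014,"ty":-0.0002,"tz":0.0005,"ax":0,"ay":0,"az":0},
    {"claw":0,"tx":-0.0014,"ty":-0.0002,"tz":0.0005,"ax":0,"ay":0,"az":0},
    {"claw":0,"tx":-0.0014,"ty":-0.0002,"tz":0.0005,"ax":0,"ay":0,"az":0},
    {"claw":0,"tx":-0.0014,"ty":0,"tz":0.0005,"ax":0,"ay":0,"az":0},
    {"claw":0,"tx":0,"ty":0,"tz":0,"ax":0,"ay":0,"az":0},
    {"claw":0,"tx":0,"ty":0,"tz":0,"ax":0,"ay":0,"az":0},
    {"claw":0,"tx":0,"ty":0,"tz":0,"ax":0,"ay":0,"az":0},
    {"claw":0,"tx":0,"ty":0,"tz":0,"ax":0,"ay":0,"az":0},
    {"claw":0,"tx":0,"ty":0,"tz":0,"ax":0,"ay":0,"az":0},
    {"claw":0,"tx":0,"ty":0,"tz":0,"ax":0,"ay":0,"az":0},
  ],
)

```text
clock: 14.15
tcp_pos: [0.624, -0.0429, 0.1953]
orientation: [-0.032, 2.792, 0.024]
contact_force: [-14.3, 0.5, 2.5]
grip_width: 0.0858
gripper_force: 6.8
```

>>> arm_command(
  plan=[
    {"claw":0,"tx":-0.0014,"ty":0,"tz":0.0005,"ax":0,"ay":0,"az":0},
    {"claw":0,"tx":-0.0014,"ty":0,"tz":0.0005,"ax":0,"ay":0,"az":0},
    {"claw":0,"tx":-0.0014,"ty":0,"tz":0.0005,"ax":0,"ay":0,"az":0},
    {"claw":0,"tx":0,"ty":0,"tz":0,"ax":0,"ay":0,"az":0},
    {"claw":0,"tx":0,"ty":0,"tz":0,"ax":0,"ay":0,"az":0},
    {"claw":0,"tx":0,"ty":0,"tz":0,"ax":0,"ay":0,"az":0},
    {"claw":0,"tx":0,"ty":0,"tz":0,"ax":0,"ay":0,"az":0},
    {"claw":0,"tx":0,"ty":0,"tz":0,"ax":0,"ay":0,"az":0},
    {"claw":0,"tx":0,"ty":0,"tz":0,"ax":0,"ay":0,"az":0},
    {"claw":0,"tx":0,"ty":0,"tz":0,"ax":0,"ay":0,"az":0},
  ],
)

```text
clock: 14.98
tcp_pos: [0.6253, -0.0434, 0.1951]
orientation: [-0.031, 2.798, 0.028]
contact_force: [-33.1, 1.9, 20.8]
grip_width: 0.0856
gripper_force: 16.4
```

The force jumped to 33 N with only 1.3 mm of travel, so the crate is against the riser. Now I'll back off and raise.

>>> arm_command(
  plan=[
    {"claw":0,"tx":0.005,"ty":0,"tz":-0.0018,"ax":0,"ay":0,"az":0},
    {"claw":0,"tx":0.01,"ty":0,"tz":-0.0036,"ax":0,"ay":0,"az":0},
    {"claw":0,"tx":0.015,"ty":0,"tz":-0.0055,"ax":0,"ay":0,"az":0},
    {"claw":0,"tx":0.015,"ty":0,"tz":-0.0055,"ax":0,"ay":0,"az":0},
    {"claw":0,"tx":0.01,"ty":0,"tz":-0.02,"ax":0,"ay":0,"az":0},
    {"claw":0,"tx":0,"ty":0,"tz":-0.035,"ax":0,"ay":0,"az":0},
    {"claw":0,"tx":0,"ty":0,"tz":-0.035,"ax":0,"ay":0,"az":0},
    {"claw":0,"tx":0,"ty":0,"tz":-0.035,"ax":0,"ay":0,"az":0},
    {"claw":0,"tx":0,"ty":0,"tz":-0.035,"ax":0,"ay":0,"az":0},
    {"claw":0,"tx":0,"ty":0,"tz":0,"ax":0,"ay":0,"az":0},
  ],
)

```text
clock: 15.82
tcp_pos: [0.5188, -0.0482, 0.3485]
orientation: [-0.029, 2.773, 0.021]
contact_force: [1.0, -0.8, -0.8]
grip_width: 0.0856
gripper_force: 0.0
```

```bash
python3 - <<'E'
from h import *
st()
for n in("scene","top"):
    im=snap(n,n+"5.png")
    for t in("crate","crate_left","crate_right","riser"): print(n,t,[(round(d["confidence"],2),w(n,d["location"])) for d in r.tip_of(t,n)[:2]])
b=im[95:180,130:410]
cv2.imwrite('pics/c5.png',cv2.convertScaleAbs(cv2.resize(b,(798,242),interpolation=cv2.INTER_CUBIC)[:,:,::-1],alpha=1.8))
E
```

```text
15.8167 j [-0.7679  0.3015  0.8923  2.1474 -0.5971  0.4986  2.1362] tcp [ 0.5188 -0.0482  0.3485] grasp [ 0.5746 -0.0453  0.2039] F [ 0.976  -0.7814 -0.7958]
[[-0.9329 -0.023   0.3595]
 [-0.0176  0.9997  0.0183]
 [-0.3598  0.0107 -0.933 ]]
scene crate [(0.69, array([ 0.7425, -0.0274, -0.0008]))]
scene crate_left [(0.97, array([0.7396, 0.22  , 0.0052]))]
scene crate_right [(0.92, array([ 0.7488, -0.3089,  0.0032]))]
scene riser [(0.85, array([ 0.7994, -0.0403,  0.0028]))]
top crate [(0.74, array([ 0.7488, -0.0334, -0.0007]))]
top crate_left [(0.86, array([0.7313, 0.2162, 0.0038]))]
top crate_right [(0.61, array([ 0.7521, -0.3092,  0.0012]))]
top riser [(0.89, array([ 0.7984, -0.0425,  0.0051]))]
```

View pics/c5.png

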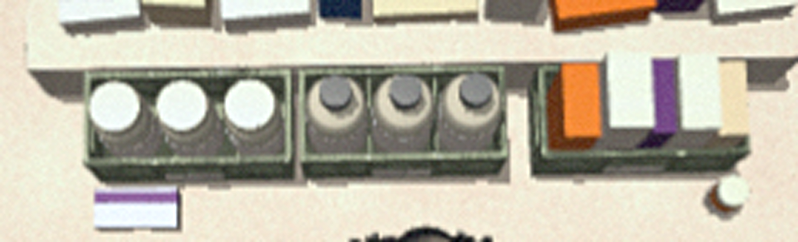

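The crate sits in line with its neighbours: rim x=303 to 506, neighbours' inner rims at 291 and 534. It is square, about 12 mm left of centre, and its back is at the riser. The arm is clear of everything.

```bash
python3 -c "from bench import r; print(r.hand_in())"
```

```text
the job is handed in; nothing more can be done
None
```

The crate is pushed home between its neighbours, square and against the riser, about 12 mm left of centre (35 mm allowed), and the job is handed in at about 16 s; no verdict came back.

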